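# Near-field probe over the shielded chip

## Robot

A 6-joint arm with a two-finger parallel gripper is mounted at the origin on the work surface. World frame = base frame: x ahead of the robot, y to its left, z up, the work surface at z = 0. Lengths are in mm, angles in degrees, forces in N, time in s.
With the tool pointing down it reaches from about 300 to 850 mm from the base axis. Payload 4.2 kg.
Tool frame: the origin (TCP) lies midway between the tips of the shut fingers; the grasp point (between the pads) lies 19 mm behind it (env.grip_depth is the distance from the TCP to the grasp point, in mm); z points along the fingers, y is the direction in which the jaws open and shut (so a half turn about z gives the same grasp; the last joint's range is limited). The gripper opens to 91 mm and grips with 3 to 60 N. Pads are 32 mm wide; open, the fingers measure 118 mm over their backs; the gripper's body (76 mm by 178 mm) begins 60 mm behind the grasp point.
Start: joints at [63.197, 18.312, 89.639, -0, 72.044, -1.146], TCP at [248.97, 518.321, 213.976] pointing down, gripper open.
Joint ranges: [-177.97, 177.97], [-48.28, 115.42], [12.27, 149.76], [-77.06, 257.06], [2.81, 150.46], [-146.56, 146.56]. Speed limits (degrees/s): [147.25, 147.25, 180, 180, 180, 180].

## Interface

Orientations are given as [roll, pitch, yaw] about the fixed x, y, z axes, in that order (R = Rz(yaw) Ry(pitch) Rx(roll)).
In Python, from workcell import env gives the robot as it stands.
- The arm moves only by the shell command python3 -m inch 'ROWS' [FORCE]. ROWS is a JSON object of lists of equal length, an entry for each row: "hand": the opening, from 0 (shut) to 1 (fully open); "travel": the shift along the tool's x, y, z in mm, a list of three; "twist": the turn about the tool's z in degrees. A call has 1 to 20 rows; each row shifts and turns the commanded pose from where the row before left it, along the tool's axes as they then stand; what a row does not reach is not made up. A row lasts 1/8 s, in which the tool goes at most 62.5 mm and 10.7 degrees, less where a joint would pass 70% of its speed; a pose out of reach is approached as far as the arm can. A call is refused whole if a number of a shift passes 62.5 or a number of a turn 10.7, either way. A call with a gripper value outside its range is refused whole. The fingers move at their own pace and stop on an object; FORCE is the grip in N (left out, the last holds). Time passes only in rows, so rows that do not move let the fingers close. It gives the time, the measured TCP pose, the force and the opening at its end, in the units of the state.
- env.state(): the state, without advancing time (a new reading comes with each control period).
- env.grab_frame(name): name is "scene" or "top" or "wrist"; returns a dict with "frame" (420x560x3 uint8, blue, green, red), "fovy" (degrees; the focal length in pixels is half the picture's height over the tangent of half this angle, whatever the lens; pixels are square), "cx", "cy" (the principal point, pixels), "rvec" (rotation vector, rad) and "tvec" (3), from world to camera coordinates, as OpenCV has them. Camera axes: x right, y down, z forward; pixel columns grow to the right and rows downward; lengths in mm; the calibration is good to about 2 mm. A picture is of the moment at which its call begins. There is no depth.
- env.job_done(): hands the job in, once; it reports no verdict.
The state is a dict: "time_s": time; "qpos": joint angles; "qvel": joint speeds; "effort": joint torques, N m; "ee_pos": TCP position; "ee_rot": TCP orientation; "force": force on the tool from outside, world axes, zero at the start; "torque": the same for the moment, N m; "gripper_width": finger opening in mm.
Only numpy, scipy, OpenCV 4.12 (cv2) and the standard library are available. Lean on these libraries where they do the work, as an engineer would, in place of code of your own. Each camera call takes 0.05 s, during which the arm holds its last target. There are 200 camera calls.

## Task

Lift the near-field probe out of its stand and gently press the middle of its tip, for a moment, a few millimetres down first on the round sprung test pin of the circuit board, then on the square one. Then carry it over the heatsink and the shield wall and finish while still holding it, upright and still, in the gripper: the tip centred about 8 mm above the oblong chip, touching nothing, with the wide side of the blade along the chip's long side. Never let the probe knock against the shielded modules, the board or the other parts fixed on it, and leave the other things where they are.

Things in the scene. Friction and masses are not known exactly. Their poses are not given: they have to be found in the camera images.
- probe: Loose near-field probe, 135 mm tall, 80-170 g, upright in its stand. From below: flat black blade 28 (x) by 6 (y) mm, 0 to 40 mm up; steel neck 11 mm across to 60 mm; light grey handle 40 (x) by 24 (y) mm from 60 to 135 mm, the part to grip (brass stub 6 mm tall on top). Origin: the tip, centre of the blade's lower end; z up the handle, x along the blade's wide side.
- stand: Fixed stand: dark foot 90 by 80 by 12 mm, dark sleeve 50 (x) by 34 (y) mm, top 78 mm above the bench, with a vertical slot 34 by 14 mm. The probe hangs in it by the underside of its handle, axes parallel, tip 18 mm above the bench; it comes out straight up (by 60 mm or more). Origin: centre of the underside.
- board: Fixed board 260 (x) by 300 (y) mm, upper face 16 mm above the bench; origin on the bench below its centre. Along y at x = -25 mm: a finned heatsink 34 by 110 mm, top 66 mm above the bench, with two black capacitors (52 mm above the bench) beyond each end. Test pins on the robot's side of this row, modules on the far side.
- round_post: Fixed foot of the round sprung test pin on the board: white, 16 mm across, 14 mm tall. Origin: centre of its underside, on the board's upper face. Its brass cap is a round disc 22 mm across, top 26 mm above this origin when up. Stands left or right on the board (may swap with the square one).
- round_pin (a joint): Sinking of the round pin, m: 0 up, 0.008 fully down. Spring: about 1 N at first movement, 4.5 N fully down; it springs back. A press counts when it has sunk 1.5 mm under the probe tip for 0.2 s.
- square_post: Fixed foot of the square sprung test pin: same as the round one, but its brass cap is a square of 22 mm, its top 26 mm above this origin when up.
- square_pin (a joint): Sinking of the square pin, same as the round one.
- long_module: Fixed module with one oblong chip: pale base 74 by 74 mm, open-topped steel shield wall all round, 3 mm thick, top 28 mm above this origin (44 above the bench), 68 mm clear inside. Black chip 44 (x) by 20 (y) mm in its middle, top 9 mm above the origin. Origin: centre of its underside, on the board. Left or right on the board (may swap with the other module).
- long_chip (a point): Centre of the top face of the oblong chip, 9 mm above the origin of its module; x along the chip's long side, z up.
- square_module: Fixed shielded module of the same size and wall, whose chip is a 24 mm square: not the target.
- tin: Loose closed aluminium tin, 34 mm across, 20 mm tall, standing on the board between the two modules. Origin: centre of underside. Bystander.
- relay: Loose white relay, 18 by 22 by 16 mm, on the board between the two pins. Origin: centre of underside. Bystander.
- flux_jar: Loose glass jar with white lid, 44 mm across, 45 mm tall, on the bench between stand and board, on the robot's side. Origin: centre of underside. Bystander.
- drive: Loose black disk drive, 120 by 80 by 22 mm, on the bench beyond the stand. Origin: centre of underside. Bystander.
- eraser: Loose white bar, 35 by 120 by 12 mm, on the bench left of the board. Origin: centre of underside. Bystander.
- spool: Loose steel spool, 54 mm across, 41 mm tall, standing left of the board. Origin: centre of underside. Bystander.
Mind the look-alikes: they are no part of the job. There is more than one size of the probe; the job needs the largest.

How it is judged:
By the outcome, as a careful person would: the job done as asked, in the order asked, and still so for the second after the job is handed in, while the arm keeps its last pose, push and grip.
It also fails if it takes over 58 s, if anything falls off the work surface, if the arm or the gripper's body presses on something with over 40 N, if the wrist force passes 120 N, or if a joint passes its speed limit or range.

## Working session

There is one attempt and no reset: what is moved stays moved. The work goes in short steps, Python scripts to look and compute and a shell command to move; the robot and the scene stay as the last step left them, time stands still between calls to the robot, and variables do not carry over. Pictures are saved under pics/ and viewed, about 8 in all and at most 12, crops included, and the job is handed in when it is done.

```bash
ls; mkdir -p pics; cat > h.py <<'E'
import numpy as np,cv2
from workcell import env
def grab(n,name):
    d=env.grab_frame(n); cv2.imwrite('pics/'+name+'.png',d['frame']); np.save('pics/'+name+'.npy',d,allow_pickle=True); return d
def load(name): return np.load('pics/'+name+'.npy',allow_pickle=True).item()
def K(d):
    f=210/np.tan(np.radians(d['fovy']/2)); return np.array([[f,0,d['cx']],[0,f,d['cy']],[0,0,1.]])
def ray(d,u,v):
    R=cv2.Rodrigues(np.array(d['rvec'],float))[0]; t=np.array(d['tvec'],float).ravel()
    return -R.T@t, R.T@np.linalg.inv(K(d))@np.array([u,v,1.])
def atz(d,u,v,z):
    c,r=ray(d,u,v); return c+r*(z-c[2])/r[2]
def proj(d,P):
    return cv2.projectPoints(np.array(P,float).reshape(-1,1,3),np.array(d['rvec'],float),np.array(d['tvec'],float),K(d),None)[0].reshape(-1,2)
E
python3 - <<'E'
from h import *
for n in ('scene','top'):
    d=grab(n,n+'0'); print(n,d['frame'].shape,d['fovy'],d['cx'],d['cy'],ray(d,280,210), [k for k in d])
print(env.state())
a=[cv2.imread(f'pics/{n}0.png') for n in('scene','top')]
E
```

```text
pics
scene (420, 560, 3) 43.52283531749021 280.8767108416611 208.85582452947915 (array([1256.95785029, -197.74998977, 1080.18632867]), array([-0.54917397,  0.15512855, -0.82118852])) ['frame', 'fovy', 'cx', 'cy', 'rvec', 'tvec']
top (420, 560, 3) 44.550943539973616 277.5239605913785 215.54008486017906 (array([ 494.26250738,    1.42383983, 1215.5074349 ]), array([ 0.05154519, -0.02423305, -0.99844677])) ['frame', 'fovy', 'cx', 'cy', 'rvec', 'tvec']
{'time_s': 0.1, 'qpos': array([ 6.31981189e+01,  1.83492217e+01,  8.96969924e+01, -9.47767159e-05,
        7.20441701e+01, -1.14739393e+00]), 'qvel': array([-0.0237918 , -0.10524115, -0.07481537, -0.03533752,  0.00194446,
        0.06441693]), 'effort': array([ 1.03212857e-03, -4.13334632e+01, -2.32508236e+01,  7.30281277e-02,
        4.22237534e-02, -5.95751408e-05]), 'ee_pos': array([248.76105334, 517.92599815, 213.20830744]), 'ee_rot': array([-1.79909632e+02, -1.71979838e-03,  1.54345541e+02]), 'force': array([-0.53551744,  0.57734139, -0.65508954]), 'torque': array([ 0.01911965,  0.03866413, -0.01357704]), 'gripper_width': 91.13559533869282}
```

View pics/top0.png

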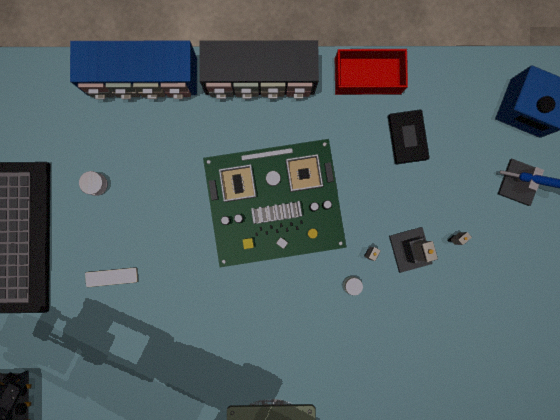

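View pics/scene0.png

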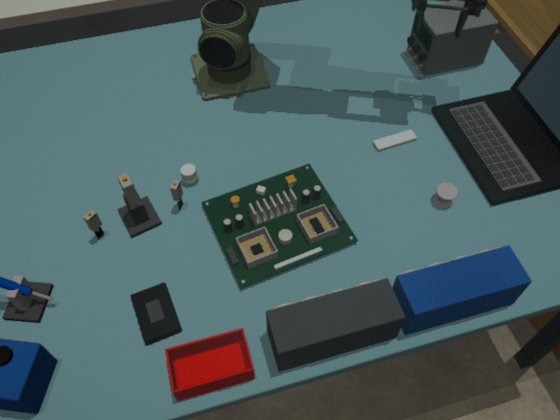

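Top view shows these. Three candidates for the probe: the tall one in the stand (424,250), and two small loose ones at (373,253) and (460,238). I choose the one in the stand. Round pin is at (313,233), square pin (249,243), oblong-chip module (238,183), square module (304,173). Next, a close crop.

```bash
python3 - <<'E'
from h import *
a=load('top0')['frame'];
A=cv2.resize(a[215:285,355:480],None,fx=5.6,fy=5.6,interpolation=cv2.INTER_CUBIC)[:, :700]
B=cv2.resize(a[135:270,200:350],None,fx=4,fy=4,interpolation=cv2.INTER_CUBIC)
cv2.imwrite('pics/cA.png',A); cv2.imwrite('pics/cB.png',B); print(A.shape,B.shape)
E
```

```text
(392, 700, 3) (540, 600, 3)
```

View pics/cA.png

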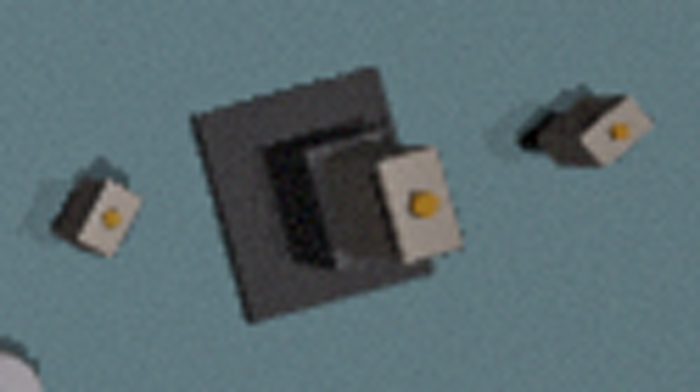

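View pics/cB.png

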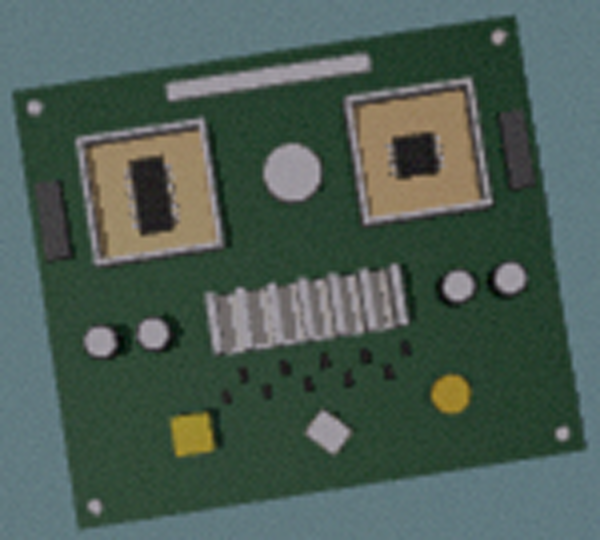

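Crop A shows the probe handle top with corners (377,157), (437,147), (463,249) and (404,264); it is the largest and sits in the stand. Crop B shows the pins (round 451,394; square 193,435) and the oblong chip (152,195).

```bash
cat > m.py <<'E'
from h import *
d=load('top0')
A=lambda p,z:atz(d,355+(p[0]+.5)/5.6-.5,215+(p[1]+.5)/5.6-.5,z)
B=lambda p,z:atz(d,200+(p[0]+.5)/4-.5,135+(p[1]+.5)/4-.5,z)
ang=lambda a,b:np.degrees(np.arctan2(*(b-a)[1::-1]))
h=np.array([A(p,153) for p in((377,157),(437,147),(463,249),(404,264))])
print('handle',h.mean(0),ang(h[3],h[0]),ang(h[2],h[1]),np.linalg.norm(h[0]-h[1]),np.linalg.norm(h[0]-h[3]))
f=np.array([A(p,12) for p in((192,115),(377,67),(250,322))]); print('foot',ang(f[2],f[0]),ang(f[1],f[0])-90)
c=np.array([A(p,78) for p in((305,150),(335,268))]);print('sleeve edge',ang(c[1],c[0]))
print('round',B((451,394),42)); s=B((193.5,434.5),42); print('square',s)
bc=np.array([B(p,16) for p in((13,91),(516,15),(586,448),(80,528))]); print('board',bc.mean(0),ang(bc[3],bc[0]),ang(bc[2],bc[1]))
w=np.array([B(p,44) for p in((77,139),(205,119),(224,244),(96,265))]);print('longmod',w.mean(0),ang(w[3],w[0]),ang(w[2],w[1]))
k=np.array([B(p,25) for p in((132,160),(163,156),(173,229),(141,235))]);print('chip',k.mean(0),ang(k[3],k[0]),ang(k[2],k[1]))
for n,p,z in(('relay',(328,432),32),('tin',(292,172),36),('hsL',(215,322),66),('hsR',(400,295),66),('capL',(100,340),52),('capR',(510,279),52),('jar',(0,0),0)):print(n,B(p,z))
print('jar',atz(d,354,286,45),'small',A((108,217),100),A((617,132),100))
E
python3 m.py
```

```text
handle [ 461.23165156 -335.00166364  153.        ] 13.138349330802633 13.235024512381 22.782480173844274 40.81268150805088
foot 14.761812393097513 13.955459865418277
sleeve edge 13.290123034585738
round [ 501.23429632 -100.78696921   42.        ]
square [479.36715226  46.70886997  42.        ]
board [575.06403765 -14.89681552  16.        ] 8.49359362427372 8.424399268671253
longmod [618.44420204  70.34232928  44.        ] 8.29467776050232 8.225957301226737
chip [618.52212804  70.47702688  25.        ] 6.518403515438719 7.437250346111263
relay [479.99695684 -30.38929045  32.        ]
tin [630.15373665 -10.82152455  36.        ]
hsL [542.55133029  33.34917063  66.        ]
hsR [556.92880805 -70.6288276   66.        ]
capL [533.43667646  98.92454389  52.        ]
capR [ 566.34526906 -134.30926874   52.        ]
jar [738.22740467 161.84262289   0.        ]
jar [ 379.979417   -194.16495308   45.        ] small [ 455.73083597 -229.45786508  100.        ] [ 487.05231172 -429.73650333  100.        ]
```

```bash
python3 -m inch '{"hand":[1,1,1,1,1,1,1,1,1,1,1,1,1,1,1,1,1,1,1,1],"travel":[[-35,-42.3,0],[-35,-42.3,0],[-35,-42.3,0],[-35,-42.3,0],[-35,-42.3,0],[-35,-42.3,0],[-35,-42.3,0],[-35,-42.3,0],[-35,-42.3,0],[-35,-42.3,0],[-35,-42.3,0],[-35,-42.3,0],[-35,-42.3,0],[-35,-42.3,0],[-35,-42.3,0],[-35,-42.3,0],[0,0,0],[0,0,0],[0,0,0],[0,0,0]],"twist":[0,0,0,0,0,0,0,0,0,0,0,0,0,0,0,0,10.7,10.7,10.7,10.7]}' && python3 -m inch '{"hand":[1,1,1,1,1,1,1,1,1,1,1],"travel":[[0,0,0],[0,0,0],[0,0,0],[0,0,0],[0,0,0],[0,0,0],[0,0,0],[0,0,0],[0,0,0],[0,0,0],[0,0,0]],"twist":[10.7,10.7,10.7,10.7,10.7,10.7,10.7,10.7,10.7,2,0]}' && python3 - <<'E'
from h import *
d=grab('wrist','w1'); s=env.state(); print(s['time_s'],s['ee_pos'],s['ee_rot'],ray(d,280,210))
E
```

```text
time_s: 2.6
ee_pos: [460.4, -334.1, 213.4]
ee_rot: [-180.0, -0.1, 111.2]
force: [-0.5, 0.9, 0.1]
gripper_width: 91.6
time_s: 3.98
ee_pos: [460.6, -334.1, 213.7]
ee_rot: [-180.0, 0.0, 13.4]
force: [-0.5, 0.3, 0.6]
gripper_width: 90.9
4.025 [ 460.64137348 -334.15067096  213.7415531 ] [-1.79978786e+02  1.10827294e-02  1.33573658e+01] (array([ 530.76578717, -317.37400946,  383.05981716]), array([-0.26415621, -0.05629902, -0.96296133]))
```

View pics/w1.png

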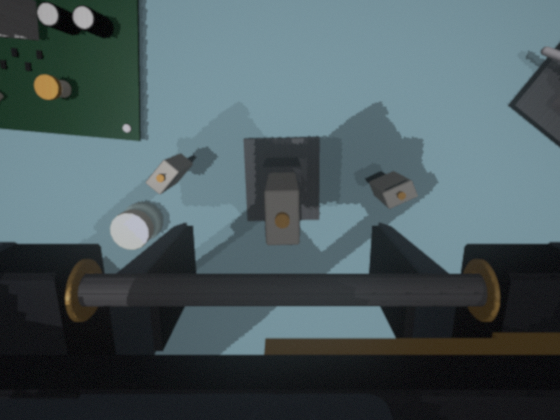

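```bash
python3 - <<'E'
from h import *
d=load('w1')
print('stub',atz(d,282,220,156))
a,b=atz(d,266,244,153),atz(d,299.5,243,153); u=np.array([np.cos(np.radians(13.3)),np.sin(np.radians(13.3)),0])
print('front',(a+b)/2+20*u,np.linalg.norm(a-b),np.degrees(np.arctan2(*(b-a)[1::-1]))+90)
f=np.array([atz(d,*p,12) for p in((244,138),(320,136),(319.5,220),(247.5,221))]);print('foot',f.mean(0))
print('jar',atz(d,131,230,45),'small',atz(d,161,178,110))
E
```

```text
stub [ 461.94964868 -333.58890162  156.        ]
front [ 463.90829098 -333.6951011   153.        ] 23.423589052633396 15.256074244916078
foot [ 462.18076605 -334.23494553   12.        ]
jar [ 382.30716162 -194.69189543   45.        ] small [ 459.56609276 -235.91905036  110.        ]
```

```bash
python3 -m inch '{"hand":[1,1,1,1,1,0.4,0.3,0.2,0.1,0,0,0,0,0,0],"travel":[[1.3,0,20],[0,0,35],[0,0,35],[0,0,20],[0,0,7],[0,0,0],[0,0,0],[0,0,0],[0,0,0],[0,0,0],[0,0,0],[0,0,0],[0,0,0],[0,0,0],[0,0,0]],"twist":[0,0,0,0,0,0,0,0,0,0,0,0,0,0,0]}' 30
```

```text
time_s: 5.9
ee_pos: [462.0, -333.9, 96.9]
ee_rot: [-180.0, -0.0, 13.2]
force: [0.6, -0.0, 0.4]
gripper_width: 23.8
```

```bash
python3 -m inch '{"hand":[0,0,0,0,0,0,0,0,0],"travel":[[0,0,-2],[0,0,-6],[0,0,-12],[0,0,-18],[0,0,-20],[0,0,-20],[0,0,-12],[0,0,-5],[0,0,0]],"twist":[0,0,0,0,0,0,0,0,0]}' && python3 - <<'E'
from h import *
for n in('wrist','top','scene'): d=grab(n,n[0]+'2')
c=[cv2.resize(load('s2')['frame'][140:260,80:220],None,fx=2.8,fy=2.8,interpolation=3),cv2.resize(load('t2')['frame'][180:300,370:510],None,fx=2.8,fy=2.8,interpolation=3)]
cv2.imwrite('pics/c2.png',np.hstack(c))
E
```

```text
time_s: 7.02
ee_pos: [461.9, -333.9, 191.9]
ee_rot: [-180.0, -0.0, 13.2]
force: [-0.9, -0.8, -2.0]
gripper_width: 23.7
```

View pics/c2.png

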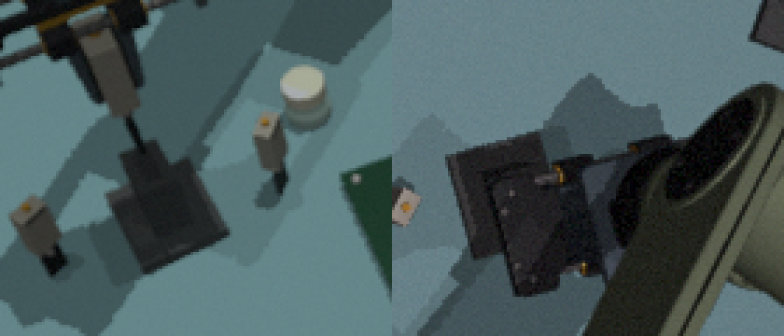

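Scene crop shows the probe held upright, with the blade tip clear of the sleeve at crop (140,150) and the small probes undisturbed. Moving over the round pin.

```bash
python3 -m inch '{"hand":[0,0,0,0,0,0,0,0,0,0,0,0,0,0,0,0,0],"travel":[[0,0,-15],[0,0,-15],[4.7,-15,0],[8,-25,0],[10,-30,0],[10,-30,0],[10,-30,0],[10,-30,0],[10,-30,0],[6,-20,0],[4,-15,0],[0,0,15],[0,0,25],[0,0,25],[0,0,12],[0,0,4],[0,0,0]],"twist":[2.5,2.4,0,0,0,0,0,0,0,0,0,0,0,0,0,0,0]}' && python3 - <<'E'
from h import *
for n in('wrist','top','scene'): d=grab(n,n[0]+'3')
w=load('w3');s=env.state();p=s['ee_pos'];print(s['time_s'],p,s['ee_rot'])
print(proj(w,[p-[0,0,79],[501.2,-100.8,42]]),proj(load('s3'),[p-[0,0,79],[501.2,-100.8,42]]))
c=cv2.resize(load('s3')['frame'][150:250,190:330],None,fx=3.9,fy=4.2,interpolation=3)
cv2.imwrite('pics/c3.png',c)
E
```

```text
time_s: 9.3
ee_pos: [501.5, -101.0, 141.2]
ee_rot: [180.0, -0.0, 8.3]
force: [-0.1, 0.8, -0.8]
gripper_width: 23.7
9.45 [ 501.8225778 -100.9326036  141.7132599] [ 1.79968033e+02 -9.48850097e-02  8.34055464e+00]
[[282.17369231 213.1515674 ]
 [281.88427355 206.61536039]] [[233.25052808 194.71648773]
 [233.90620277 199.55780691]]
```

View pics/w3.png

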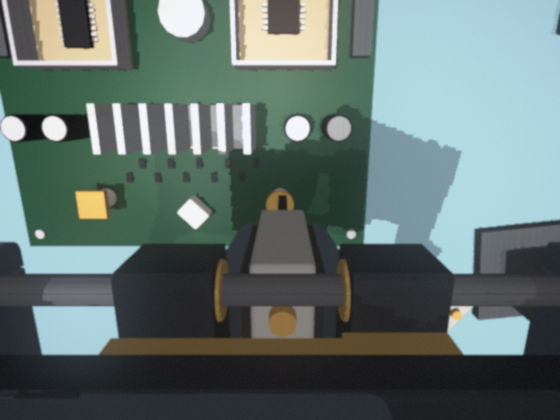

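View pics/c3.png

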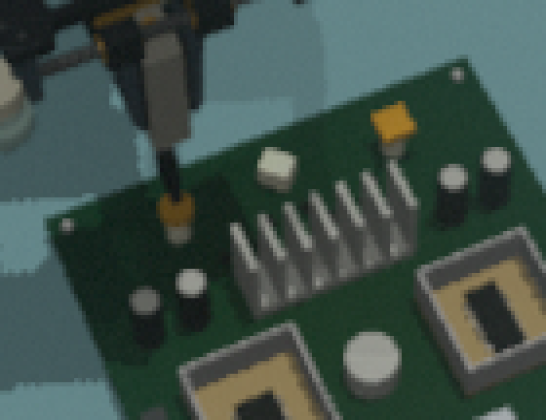

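```bash
python3 - <<'E'
from h import *
w=load('w3');p=env.state()['ee_pos'];t=p-[0,0,79]; y=np.radians(8.3);u=np.array([np.cos(y),np.sin(y),0]);v=np.array([-np.sin(y),np.cos(y),0])
C=np.array([501.2,-100.8,42])
print('tip ends',proj(w,[t+14*u,t-14*u,t+14*u+3*v,t+14*u-3*v]))
print('cap far,left,right',proj(w,[C+11*u,C+11*v,C-11*v]))
im=w['frame'].astype(int); 
for r in range(184,216,3): print(r,[''.join('%4d'%x for x in im[r,258:304:2,2]-im[r,258:304:2,0])])
print([tuple(x) for x in im[190:216:2,283]])
print('square wrist', atz(w,92,205,42), 'round cap from far edge', atz(w,280,188,42)-11*u)
E
```

```text
tip ends [[282.20242415 194.60185583]
 [282.14574593 231.19416868]
 [278.0656917  194.5962102 ]
 [286.33909592 194.60750137]]
cap far,left,right [[281.90217862 193.08266831]
 [268.0114249  206.59672287]
 [295.75643974 206.63399699]]
184 ['  -8  -8  -6  -7  -9  -7  -9  -7  -7  -7  -7  -7  -7  -8  -7  -8  -7  -7  -9  -7  -7  -6  -8']
187 ['  -8  -8  -6  -7  -8  -7  -7  -7  -8  -7  -3  -3  -5  -8  -7  -8  -6  -8  -8  -7  -6  -6  -7']
190 ['  -6  -7  -7  -8  -8  -6  -5  -3  14  26  35  39  31  20   6  -5  -6  -8  -6  -8  -7  -8  -8']
193 ['  -6  -5  -6  -7  -6  -4  25  58  74  78  78  77  76  73  66  43   6  -7  -7  -7  -7  -7  -7']
196 ['  -7  -7  -6  -6  -4  37  74  79  79  78  52  16  14  14  51  80  63  14  -7  -8  -8  -7  -8']
199 ['  -7  -6  -7  -6  23  72  78  80  80  78  45   2   2   0  41  79  80  56  -1  -6  -5  -6  -6']
202 ['  -7  -6  -6  -3  48  79  81  80  79  77  38   0  -1   0  32  79  81  74  18  -6  -7  -7  -8']
205 ['  -6  -6  -5   0  54  79  79  79  80  77  31   1  -1   3  31  78  81  78  22  -5  -6  -7  -6']
208 ['  -8  -5  -6  -4  37  74  75  76  76  73  28   2   1 
[... 240 characters left out ...]
2']
[(np.int64(83), np.int64(98), np.int64(108)), (np.int64(61), np.int64(102), np.int64(131)), (np.int64(61), np.int64(100), np.int64(128)), (np.int64(31), np.int64(41), np.int64(47)), (np.int64(31), np.int64(30), np.int64(30)), (np.int64(30), np.int64(33), np.int64(31)), (np.int64(29), np.int64(31), np.int64(31)), (np.int64(28), np.int64(30), np.int64(28)), (np.int64(30), np.int64(32), np.int64(32)), (np.int64(33), np.int64(33), np.int64(32)), (np.int64(73), np.int64(75), np.int64(76)), (np.int64(88), np.int64(91), np.int64(93)), (np.int64(86), np.int64(89), np.int64(91))]
square wrist [480.59799169  48.14863676  42.        ] round cap from far edge [505.01402394 -98.73510932  42.        ]
```

```bash
python3 -m inch '{"hand":[0,0,0,0,0,0,0,0,0,0,0],"travel":[[2,-2,0],[0,0,8],[0,0,6],[0,0,3],[0,0,2],[0,0,2],[0,0,1.5],[0,0,1],[0,0,0],[0,0,0],[0,0,0]],"twist":[0,0,0,0,0,0,0,0,0,0,0]}'; python3 - <<'E'
from h import *
w=grab('wrist','w4');s=env.state();print(s['ee_pos'],s['force'])
im=w['frame'].astype(int)
for r in range(178,216,3): print(r,[''.join('%4d'%x for x in im[r,258:304:2,2]-im[r,258:304:2,0])])
E
```

```text
time_s: 10.82
ee_pos: [503.0, -98.5, 117.5]
ee_rot: [-180.0, -0.0, 8.3]
force: [-0.5, 0.0, 1.6]
gripper_width: 23.8
[502.99374956 -98.49940403 117.51151918] [-0.8798616   0.36249555  0.56120107]
178 ['  -8  -8  -8  -9  -9  -7  -9  -8  -7  -7  -8  -9  -9  -9 -10  -9  -9 -11  -8  -8  -9 -10  -8']
181 ['  -7  -7  -8  -8  -8  -9  -9  -8  -8  -8  -9  -9  -8  -8  -8  -6  -9  -8  -8  -8  -9  -8  -8']
184 ['  -8  -9  -9  -8  -9  -8  -7  -8  -9  -9  -9  -9  -8  -9  -9  -7  -8 -10  -8  -9  -8  -7  -8']
187 ['  -8  -8  -8  -9  -7  -9  -9  -7  -9  -8  -9  -9  -8  -7  -8  -7  -9  -9 -10  -6  -8  -7  -8']
190 ['  -8  -8  -7  -7 -10  -9  -9  -8  -7  -7  -6  -9  -8  -8  -8  -7  -8  -8  -7  -8  -8  -8  -9']
193 ['  -7  -8  -7  -8  -8  -7  -8  -9  -7  -8  -6  -8  -7  -7  -5  -8  -9  -8  -8  -8  -7 -10  -7']
196 ['  -7  -7  -8  -9  -8  -7  -8  -8  -6  -8  -4  -1  -2  -1  -2  -7  -8  -8  -7  -8  -8  -9  -8']
199 ['  -8  -8  -7  -7  -6  -7  -8  -6   7  29  19  -1  -1   1  17  30  12  -5  -9  -8  -9  -6  -7']
202 ['  -7  -8  -7  -8  -7  -7  -1  31  65  76  37  -1  -2   1  29  76  77  55  15  -7  -8  -9  -8']
205 ['  -8  -7  -8  -7  -7  -2  43  76  83  80  34   0  -2   2  30  78  85  84  64  15  -5  -7  -6']
208 ['  -7  -6  -9  -6  -7  25  72  75  78  76  30   0   1   1  21  73  80  80  78  52  -2  -6  -7']
211 ['  -7  -4   1   3   4   5   9   9  10   8   5   5   3   4   4   8   8   9   9   7   5   2   3']
214 ['  -7  -2   3   4   5   4   3   4   5   4   3   5   5   3   4   5   4   4   4   3   4   3   3']
```

```bash
python3 -m inch '{"hand":[0,0,0,0],"travel":[[0,0,1.5],[0,0,0],[0,0,0],[0,0,0]],"twist":[0,0,0,0]}'; python3 -m inch '{"hand":[0],"travel":[[0,0,0]],"twist":[0]}'; python3 - <<'E'
from h import *
for i in range(4): w=grab('scene','s5');print(env.state()['force'])
a=[cv2.resize(load(n)['frame'][180:215,215:255],None,fx=10,fy=10,interpolation=3) for n in('s3','s5')]
cv2.imwrite('pics/c5.png',np.hstack(a))
E
```

```text
time_s: 11.38
ee_pos: [503.0, -98.5, 116.0]
ee_rot: [180.0, -0.0, 8.3]
force: [-0.8, -0.3, 1.4]
gripper_width: 23.7
time_s: 11.5
ee_pos: [503.0, -98.5, 116.0]
ee_rot: [-180.0, -0.0, 8.3]
force: [-0.4, 0.6, 1.9]
gripper_width: 23.9
[-0.48459606  0.34328632  2.38908229]
[-0.84022496  0.22193531  2.11848096]
[-0.53240418 -0.57887652  2.7162482 ]
[-0.76360965  0.59739226  1.99563845]
```

View pics/c5.png

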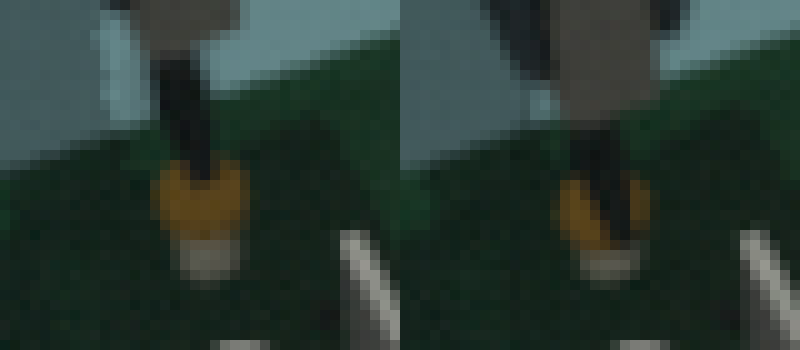

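Crop shows the round cap sunk, with visibly less white post below it, and the blade centred on it. Rising and moving over the square pin.

```bash
python3 -m inch '{"hand":[0,0,0,0,0,0,0,0,0,0,0,0,0,0],"travel":[[0,0,-3],[0,0,-8],[0,0,-12],[0,0,-10],[0,-14,0],[0,-25,0],[0,-30,0],[0,-30,0],[0,-25,0],[-0.3,-16,0],[0,-9,0],[0,0,8],[0,0,6],[0,0,0]],"twist":[0,0,0,0,0,0,0,0,0,0,0,0,0,0]}'; python3 - <<'E'
from h import *
w=grab('wrist','w6');s=env.state();p=s['ee_pos'];print(p,s['force'],s['time_s'])
t=p-[0,0,79]; y=np.radians(8.3);u=np.array([np.cos(y),np.sin(y),0]);v=np.array([-np.sin(y),np.cos(y),0]);C=np.array([p[0],p[1],42])
print('tip far end',proj(w,[t+14*u]),'cap far,left,right',proj(w,[C+11*u,C+11*v,C-11*v]))
im=w['frame'].astype(int)
for r in range(178,216,3): print(r,[''.join('%4d'%x for x in im[r,258:304:2,2]-im[r,258:304:2,0])])
E
```

```text
time_s: 13.45
ee_pos: [480.6, 48.3, 134.1]
ee_rot: [-180.0, 0.1, 8.3]
force: [-0.1, 0.2, -0.8]
gripper_width: 23.9
[480.89061914  48.35927078 134.46364995] [ 0.11927088  0.37035559 -0.93139562] 13.5
tip far end [[282.25885129 194.2576854 ]] cap far,left,right [[282.24899824 194.06287383]
 [268.0043001  207.91744557]
 [296.46816382 207.93936529]]
178 ['  -9 -10  -9  -8  -7  -7  -9  -7  -7  -7  -7  -8 -10  -8  -7  -7  -9  -7  -8  -9  -7  -8  -8']
181 ['  -9  -8  -9  -9  -7  -7  -9  -9  -8  -8  -9  -7  -7  -9  -7  -7  -7  -7  -7  -9  -7  -7  -7']
184 ['  -9  -9  -9  -7  -8  -8  -8  -7  -9  -6  -8  -7  -7  -6  -8  -7  -7  -6  -7  -7  -8  -9  -7']
187 ['  -8  -8  -9  -7  -8  -9  -7  -8  -7  -7  -8  -5  -7  -7  -7  -7  -7  -6  -8  -7  -9  -8  -8']
190 ['  -9  -9  -7  -8  -8  -9  -8  -7  -6  -6  -2  -1   0  -2  -5  -6  -7  -6  -6  -6  -8  -7  -6']
193 ['  -9  -7  -6  -7  24  48  48  49  49  50  46  45  43  45  48  50  49  50  40   0  -8  -8  -7']
196 ['  -8  -8  -8  -8  48  80  80  80  80  79  53  16  16  17  50  80  82  83  65   4  -8  -7  -6']
199 ['  -7  -8  -7  -6  50  82  82  82  83  81  50   3   1   1  41  80  84  85  68   6  -6  -6  -8']
202 ['  -7  -7  -8  -5  48  81  80  82  82  79  40   1   1   2  30  78  83  83  66   6  -7  -6  -6']
205 ['  -8  -7  -8  -7  45  80  81  81  81  78  32   1   0  -1  30  76  81  81  64   4  -7  -7  -7']
208 ['  -7  -9  -8  -5  32  73  76  76  78  74  30   2  -1   1  22  70  76  77  60   4  -6  -5  -6']
211 ['  -8  -6   1   3   4   8   9   8   9   8   5   6   5   4   4   8   9   8   8   4   3   4   2']
214 ['  -6  -1   4   3   4   5   5   5   4   3   5   4   5   4   5   5   4   5   4   5   5   5   3']
```

```bash
python3 -m inch '{"hand":[0,0,0,0,0,0,0,0,0,0,0,0],"travel":[[2,-1.6,0],[0,0,6],[0,0,4],[0,0,2],[0,0,2],[0,0,1.5],[0,0,1.5],[0,0,1],[0,0,0],[0,0,0],[0,0,0],[0,0,0]],"twist":[0,0,0,0,0,0,0,0,0,0,0,0]}'; python3 - <<'E'
from h import *
for i in range(3): w=grab('scene','s7');print(env.state()['force'],env.state()['ee_pos'])
a=[cv2.resize(load(n)['frame'][162:202,270:310],None,fx=10,fy=10,interpolation=3) for n in('s5','s7')]
cv2.imwrite('pics/c7.png',np.hstack(a))
E
```

```text
time_s: 15.0
ee_pos: [482.8, 50.8, 117.0]
ee_rot: [-180.0, -0.0, 8.3]
force: [-0.9, -0.5, 0.9]
gripper_width: 23.9
[-2.01488405 -0.3498648   1.32026656] [482.78478225  50.78926733 116.97312133]
[-1.24730392  0.53231854  1.17089533] [482.7882283   50.79410386 116.98322988]
[0.1230691  0.00945325 1.99975532] [482.81731968  50.79137656 116.98489408]
```

View pics/c7.png

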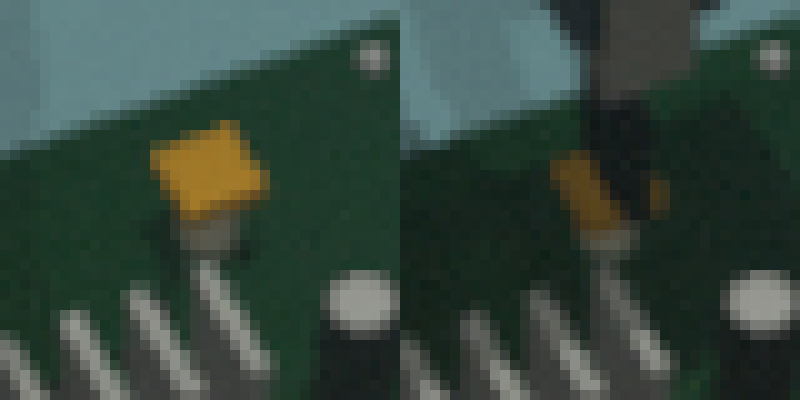

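```bash
python3 -m inch '{"hand":[0,0,0,0,0,0,0,0],"travel":[[0,0,1],[0,0,0],[0,0,0],[0,0,-3],[0,0,-12],[0,0,-20],[0,0,-22],[0,0,-12]],"twist":[0,0,0,0,0,0,0,0]}' && python3 -m inch '{"hand":[0,0,0,0,0,0,0,0,0,0,0,0,0,0],"travel":[[8,0,0],[16,0,0],[25,0,0],[28,0,0],[28,-1,0],[20,-0.8,0],[10,0,0],[4.2,0,0],[0,0,0],[0,0,12],[0,0,16],[0,0,8],[0,0,0],[0,0,0]],"twist":[0,0,0,0,0,0,0,0,0,0,0,0,0,0]}'; python3 - <<'E'
from h import *
w=grab('wrist','w8');grab('scene','s8');s=env.state();p=s['ee_pos'];print(p,s['force'],s['time_s'],s['ee_rot'])
t=p-[0,0,79]; y=np.radians(8.3);u=np.array([np.cos(y),np.sin(y),0]);v=np.array([-np.sin(y),np.cos(y),0]);C=np.array([p[0],p[1],25]);W=C+[0,0,19]
print('tip far end',proj(w,[t+14*u]),'chip far,FL,FR',proj(w,[C+22*u,C+22*u+10*v,C+22*u-10*v]),'wall inner FL FR',proj(w,[W+34*u+34*v,W+34*u-34*v]))
cv2.imwrite('pics/c8.png',cv2.resize(w['frame'][110:230,200:365],None,fx=4.8,fy=4.8,interpolation=3))
E
```

```text
time_s: 16.15
ee_pos: [483.4, 50.8, 186.5]
ee_rot: [180.0, -0.1, 8.3]
force: [-0.5, 0.1, -1.1]
gripper_width: 23.9
time_s: 17.9
ee_pos: [620.5, 72.8, 149.2]
ee_rot: [-180.0, -0.0, 8.3]
force: [0.2, 1.0, -0.8]
gripper_width: 23.8
[620.65076808  72.81750434 149.51711227] [-0.39957197  0.08710378 -0.59678087] 18.0 [-1.79998024e+02 -7.26013999e-02  8.34459520e+00]
tip far end [[282.28864623 194.7732122 ]] chip far,FL,FR [[282.2818557  173.34158939]
 [270.4593753  173.32141234]
 [294.10396342 173.3617658 ]] wall inner FL FR [[238.99227334 162.19612651]
 [325.64342224 162.3452902 ]]
```

View pics/c8.png

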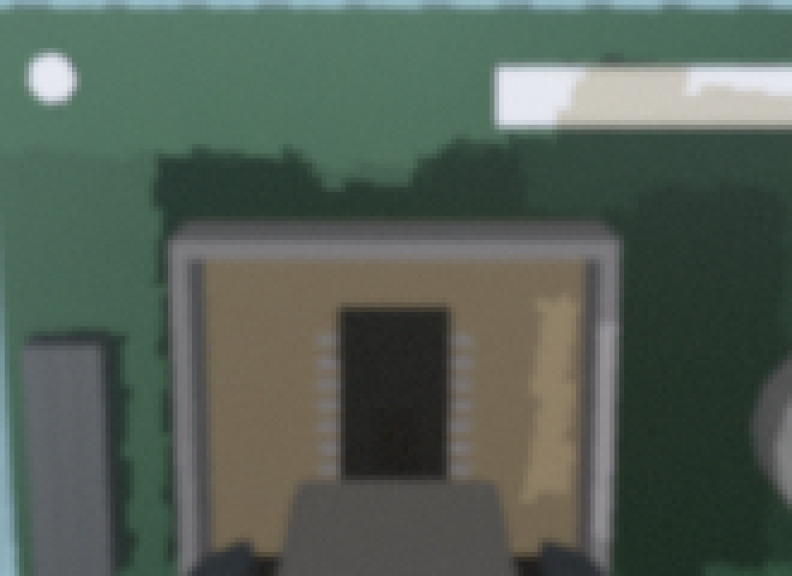

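Crop shows the oblong chip square to the image (crop x 341–450, far edge y 308), with centre at u=282.4 against the tip at 282.5 and yaw aligned. Lowering to 8 mm above it.

```bash
python3 -m inch '{"hand":[0,0,0,0,0,0,0,0,0,0,0,0,0],"travel":[[0,0,6],[0,0,10],[0,0,9],[0,0,6],[0,0,4],[0,0,2],[0,0,0],[0,0,0],[0,0,0],[0,0,0],[0,0,0],[0,0,0],[0,0,0]],"twist":[0,0,0,0,0,0,0,0,0,0,0,0,0]}'; python3 - <<'E'
from h import *
g=[grab(n,n[0]+'9') for n in('scene','wrist')]
s=env.state();p=s['ee_pos'];print(p,s['force'],s['time_s'])
a=[cv2.resize(g[0]['frame'][190:260,270:350],None,fx=5,fy=5,interpolation=3),cv2.resize(g[1]['frame'][150:220,240:320],None,fx=5,fy=5,interpolation=3)]
cv2.imwrite('pics/c9.png',np.hstack(a))
y=np.radians(8.3);u=np.array([np.cos(y),np.sin(y),0]);t=p-[0,0,79];print(proj(g[0],[t+14*u,t-14*u])-[270,190],proj(g[1],[t+14*u])-[240,150])
c=p*[1,1,0]+[0,0,25];v=np.array([-u[1],u[0],0]);print(proj(g[0],[c+22*u+10*v,c+22*u-10*v])-[270,190],proj(g[1],[c+22*u+10*v,c+22*u-10*v])-[240,150])
E
```

```text
time_s: 19.62
ee_pos: [620.2, 72.8, 111.9]
ee_rot: [-180.0, -0.0, 8.3]
force: [-0.5, 0.1, -1.2]
gripper_width: 23.9
[620.26593647  72.76198216 111.95592343] [-0.13571632  0.53544342 -1.35285959] 19.725
[[49.46217342 38.49950738]
 [44.1552334  29.55453939]] [[42.31449942 44.75810819]]
[[54.55974708 41.4118948 ]
 [47.03320828 44.39228067]] [[28.87110234 31.80909153]
 [55.78708811 31.85500932]]
```

View pics/c9.png

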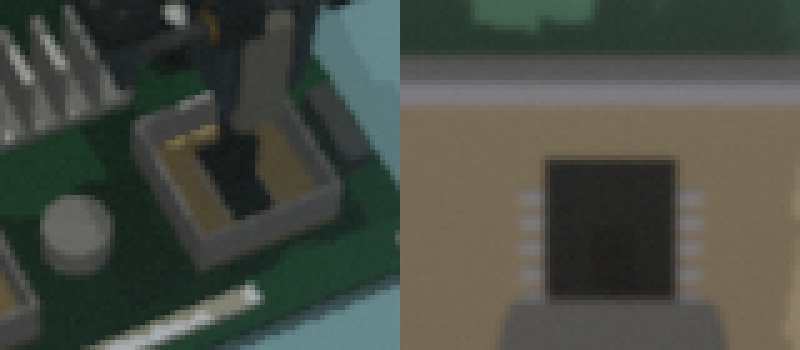

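```bash
python3 - <<'E'
from workcell import env
print(env.job_done(), env.state()['time_s'])
E
```

```text
the job is handed in; nothing more can be done
the job is handed in; nothing more can be done
```

I lifted the largest probe from its stand, pressed it on the round pin and then the square pin, and carried it over the heatsink and shield wall. I handed the job in at about 20 s of the 58 s, with the probe still held upright over the oblong chip. The hand-in gave no verdict.

- **Presses:** Both caps were visibly sunk in the scene camera. By geometry they went down about 5 mm each. The upward push was about 3.5 N on the round pin. On the square pin it was about 2.5 N, read before a last 1 mm further down. The force readings are noisy by about 1 N, so the cap pictures are the stronger evidence.
- **Final pose:** In the wrist picture the chip lies within about 0.5 px of where it should be for a tip centred above it, and the blade runs along the chip's long side. The tip height of about 8 mm comes from the arm's position and the known hang height in the stand. I could not see it directly, because the black blade and black chip merge in the picture.
- **Disagreement:** The top-camera positions were about 2 mm off from the wrist view in x and y. I corrected each pin by the wrist view, and the chip approach used the same correction.
- **Other parts:** I saw no contact with the modules, board or loose parts in the pictures I checked. I did not re-measure the loose parts at the end.

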